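# Feed a gauge block through a covered guide with a push stick

## Robot

A 6-joint arm with a two-finger parallel gripper is mounted at the origin on a cart in front of the work surface, level with it; the furniture and walls round the work are solid. World frame = base frame: x ahead of the robot, y to its left, z up, the work surface at z = 0. Lengths are in m, angles in rad, forces in N, time in s.
With the tool pointing down it reaches from about 0.35 to 0.975 m from the base axis. Payload 4.9 kg.
Tool frame: the origin (TCP) lies at the very end of the fingers, on their centre line; the grasp point (between the pads) lies 19 mm behind it; z points along the fingers, y is the direction in which the jaws open and shut (so a half turn about z gives the same grasp; the last joint's range is limited). The gripper opens to 85 mm and grips with 20 to 120 N. Pads are 22 mm wide; open, the fingers measure 114 mm over their backs; the gripper's body (76 mm by 85 mm) begins 54 mm behind the grasp point. The pads swing forward as they close: fully open they stand 13 mm farther back than shut.
Start: joints at [-1.307, 0.053, 1.613, -0, 1.476, -0.119], TCP at [0.233, -0.58, 0.231] pointing down, gripper open.
Joint ranges: [-3.01, 3.01], [-1.01, 2.22], [0.06, 2.58], [-1.02, 4.17], [0.09, 2.62], [-3.14, 3.14]. Speed limits (rad/s): [2.57, 2.57, 3.14, 3.14, 3.14, 3.14].

## Interface

Orientations are given as a unit quaternion [x, y, z, w].
In Python, from plant import bot, cams gives the robot as it stands.
- The arm moves only by the tool play_rows, never from a script. Its argument "steps" is a list of rows, each a list of 7 numbers: the shift along the world's x, y, z in cm, then the turn, a rotation vector about the world's x, y, z in degrees, then the finger opening in cm, from 0 to 8.54. A call has 1 to 12 rows; each row shifts and turns the commanded pose from where the row before left it; what a row does not reach is not made up. A row lasts 1/12 s, in which the tool goes at most 41.7 mm and 7.16 degrees, less where a joint would pass 70% of its speed; a pose out of reach is approached as far as the arm can. A call is refused whole if a number of a shift passes 4.17 or a number of a turn 7.16, either way. A call with a gripper value outside its range is refused whole. The fingers move at their own pace and stop on an object; "grip_force" is the grip in N (left out, the last holds). Time passes only in rows, so rows that do not move let the fingers close. It gives the time, the measured TCP pose, the force and the opening at its end, in the units of the state.
- bot.observe(): the state, without advancing time (a new reading comes with each control period).
- cams.capture(name): name is "scene" or "top"; returns the picture (384x512x3 uint8, red, green, blue); there is no depth.
- cams.get_calibration(name): a dict with "mtx" (3x3 intrinsics, pixels), "k1" (the pictures are not rectified: a ray, as slopes to the right and down, at radius r is drawn at 1 + k1 r^2 times it, then the intrinsics apply), "R" (3x3) and "t" (3): a world point X has camera coordinates R X + t. Camera axes: x right, y down, z forward; pixel columns grow to the right and rows downward; lengths in m; the calibration is good to about 2 mm. A picture is of the moment at which its call begins. get_calibration takes no time and is no camera call.
- bot.close_job(): hands the job in, once; it reports no verdict.
The state is a dict: "time_s": time; "joints": joint angles; "qd": joint speeds; "tau": joint torques, N m; "tcp_pos": TCP position; "ee_rot": TCP orientation; "contact_force": force on the tool from outside, world axes, zero at the start; "ft_torque": the same for the moment, N m; "opening": finger opening in m.
Only numpy, scipy, OpenCV 4.12 (cv2) and the standard library are available. Lean on these libraries where they do the work, as an engineer would, in place of code of your own. Each camera call takes 0.05 s, during which the arm holds its last target.

## Task

With the push stick, never with the fingers, feed the gauge block that lies on the guide's open apron into the covered channel until it meets the hidden sprung stop, press it there with about 12 N (never more than 20 N) and hold that for a second. Then draw the stick out and lay it flat on the worktop, leaving the block wholly inside the covered channel and the two other gauge blocks where they are.

Things in the scene. Friction and masses are not known exactly. Their poses are not given: they have to be found in the camera images.
- guide: Aluminium feed guide fixed to the worktop, 240 x 80 x 32 mm (screw heads to 34). +x is the feed direction, z up; origin at worktop height under the middle of the channel's mouth. Base plate: x = -105 to 135 mm, top at z = 12 mm; open flat apron from x = -105 to -40; then two flared, oiled walls, 46 mm apart at x = -40, 23 mm at the mouth, x = 0.
- channel_mouth (a point): Middle of the floor at the mouth of the covered channel, 12 mm above the guide's origin. The channel runs straight from here along the guide's +x to an end wall at x = 125 mm; it is 23 mm wide and 14 mm high (z = 12 to 26 mm), under a dark steel cover 6 mm thick and 60 mm wide.
- stop_zone (a point): Middle of the channel's floor 95 mm past the mouth. A sprung stop, out of sight, was set by hand: its face stands somewhere from 70 to 95 mm past the mouth and cannot be measured. It begins to yield at about 3 N, gives 1 mm for each further 1.5 N (12 mm at most, about 21 N), and moves back when let go, pushing the block back with it.
- gauge_block: The steel gauge block to be fed, 20 wide x 30 long x 9 mm high, about 0.06 kg, lying on the apron of the guide with its length roughly along the feed direction. Origin at the centre of its underside; its y axis is along the 30 mm length, z up.
- push_stick: Push stick, 250 mm long, about 0.22 kg, lying on the worktop. Dark steel handle, 60 long x 16 wide x 30 mm high, to be gripped across its width; origin at the centre of its underside, +x along the stick to its tip, z up. The aluminium shank, 14 wide x 8 mm high, its lower face 9 mm above the origin, runs from x = 30 to the flat tip at x = 220 mm. Centre of mass at about x = 25 mm.
- stick_tip (a point): Centre of the flat tip face of the push stick (220 mm ahead of and 13 mm above the push stick's origin).
- square_block: Another steel gauge block, 35 x 30 x 9 mm, a bystander on the worktop; origin at the centre of its underside.
- narrow_block: Another steel gauge block, 12 x 30 x 9 mm, a bystander on the worktop; origin at the centre of its underside.

How it is judged:
By the outcome, as a careful person would: the job done as asked, in the order asked, and still so for the second after the job is handed in, with the robot touching nothing.
It also fails if it takes over 58 s, if anything falls off the work surface, if the arm or the gripper's body presses on something with over 40 N, if the wrist force passes 120 N, or if a joint passes its speed limit or range.

## Working session

There is one attempt and no reset: what is moved stays moved. The work goes in short steps, Python scripts to look and compute and a tool call to move; the robot and the scene stay as the last step left them, time stands still between calls to the robot, and variables do not carry over. Pictures are saved under pics/ and viewed, and the job is handed in when it is done.

Besides the shell and the picture viewer there is one more tool, called after "Call:" as a command line: name --pt "numbers of a row" for each row, then --argument value for the rest. play_rows: Moves the arm, as the interface text tells. Its arguments: {"type":"object","properties":{"steps":{"type":"array","items":{"type":"array","items":{"type":"number"}}},"grip_force":{"type":"number"}},"required":["steps"]}

```bash
mkdir -p pics; ls
python3 - <<'E'
from plant import bot,cams
import cv2,json
print(bot.observe())
for n in("scene","top"):
    im=cams.capture(n); cv2.imwrite(f"pics/{n}0.png",im[:,:,::-1]); c=cams.get_calibration(n); print(n,c)
E
```

```text
pics
{'time_s': 0.0, 'joints': array([-1.30700070e+00,  5.33649017e-02,  1.61429092e+00,  1.50851095e-05,
        1.47599302e+00, -1.19024351e-01]), 'qd': array([-2.25707825e-03,  9.93091747e-04,  8.82689975e-04, -2.18683329e-04,
        1.50533439e-03, -6.29674551e-05]), 'tau': array([ 1.85369213e-04, -3.93680656e+01, -3.70178175e+01, -1.21476642e-04,
        6.87512904e-03, -7.11038098e-06]), 'tcp_pos': array([ 0.23328867, -0.57916111,  0.23005987]), 'ee_rot': array([ 9.81736588e-01,  1.90242514e-01, -6.68659091e-05, -1.02594371e-03]), 'contact_force': array([-0.73475114,  0.13818842,  0.37246856]), 'ft_torque': array([0.01345633, 0.00054826, 0.02909538]), 'opening': 0.08572857424476993}
scene {'mtx': array([[362.27725692,   0.        , 249.79954293],
       [  0.        , 362.27725692, 187.37022762],
       [  0.        ,   0.        ,   1.        ]]), 'k1': -0.02796390085534645, 'R': array([[-0.60588139, -0.79522258,  0.02299548],
       [-0.50356987,  0.36097285, -0.78493056],
       [ 0.61589376, -0.48715465, -0.61915687]]), 't': array([0.34457668, 0.25616569, 0.92653272])}
top {'mtx': array([[376.20410703,   0.        , 254.83246606],
       [  0.        , 376.20410703, 190.48880117],
       [  0.        ,   0.        ,   1.        ]]), 'k1': 0.012759268645928065, 'R': array([[-0.00821405, -0.9999505 , -0.00561511],
       [-0.99205677,  0.00885382, -0.12547895],
       [ 0.12552245,  0.00453981, -0.99208039]]), 't': array([0.09064581, 0.49005154, 0.95988863])}
```

View pics/scene0.png

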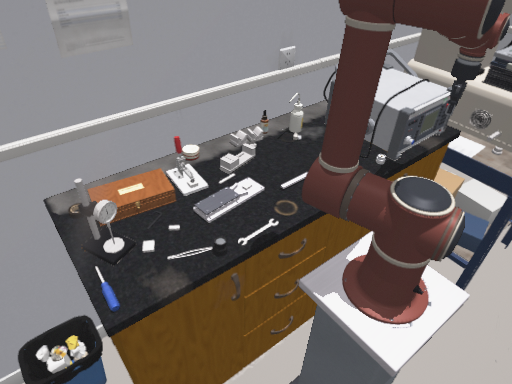

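View pics/top0.png

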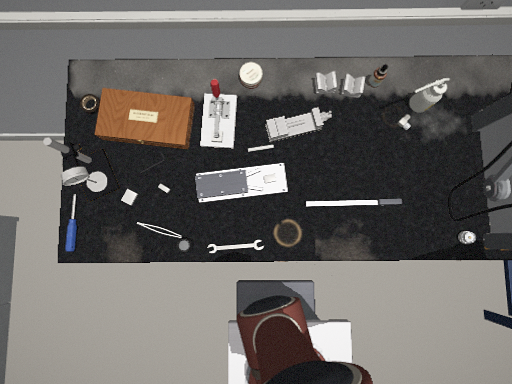

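Run:
```python
import cv2,numpy as np
a=cv2.imread("pics/top0.png")
cv2.imwrite("pics/z1.png",cv2.resize(a[155:215,185:295],None,fx=7,fy=7,interpolation=cv2.INTER_CUBIC))
cv2.imwrite("pics/z2.png",cv2.resize(a[180:225,295:410],None,fx=6.9,fy=6.9,interpolation=cv2.INTER_CUBIC))
b=cv2.imread("pics/scene0.png")
cv2.imwrite("pics/z3.png",cv2.resize(b[160:230,185:325],None,fx=5.7,fy=5.7,interpolation=cv2.INTER_CUBIC))
```

```text
(no output)
```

View pics/z1.png

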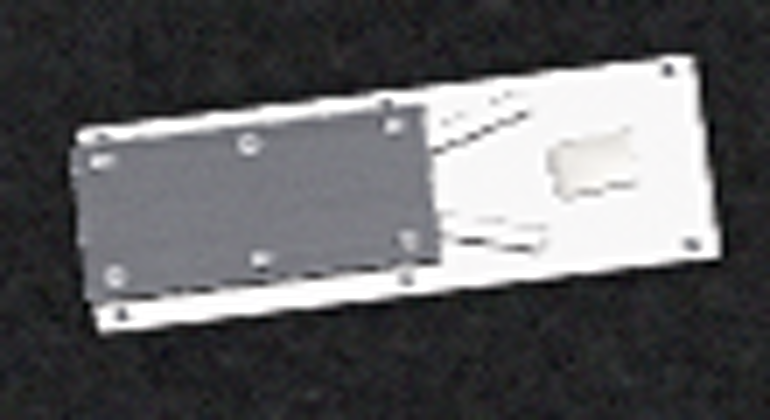

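View pics/z2.png

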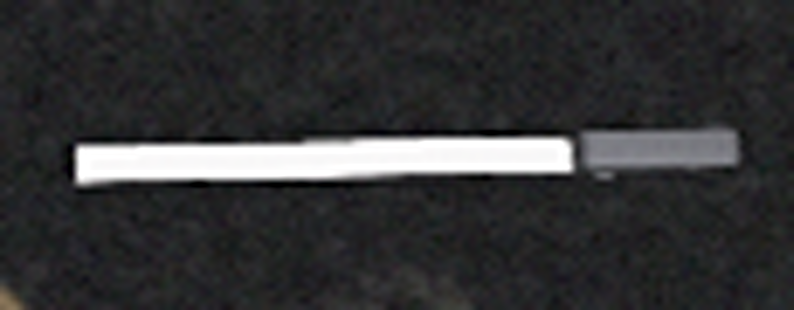

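View pics/z3.png

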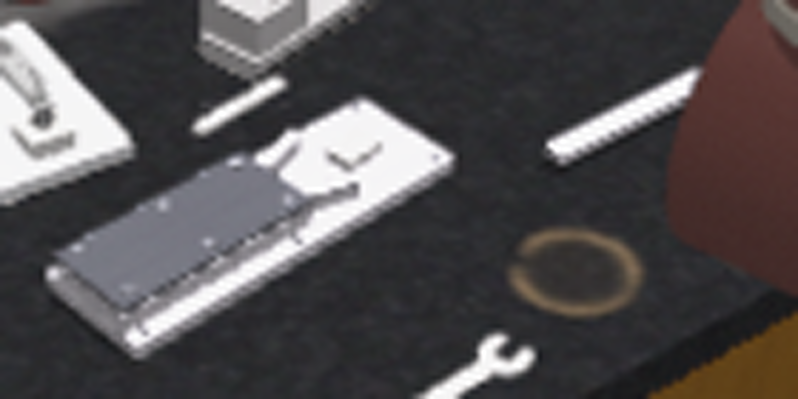

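```bash
cat > h.py <<'E'
import cv2,numpy as np
from plant import bot,cams
def ray(n,uv):
    c=cams.get_calibration(n); K=c["mtx"]
    D=np.array([c["k1"],0,0,0,0.])
    p=cv2.undistortPoints(np.array(uv,float).reshape(-1,1,2),K,D).reshape(-1,2)
    d=np.c_[p,np.ones(len(p))]@c["R"]; return -c["R"].T@c["t"],d
def onz(n,uv,z):
    o,d=ray(n,uv); return o+d*((z-o[2])/d[:,2])[:,None]
def proj(n,X):
    c=cams.get_calibration(n)
    return cv2.projectPoints(np.array(X,float).reshape(-1,1,3),cv2.Rodrigues(c["R"])[0],c["t"],c["mtx"],np.array([c["k1"],0,0,0,0.]))[0].reshape(-1,2)
def save(img,box,f,name):
    x0,y0,x1,y1=box; cv2.imwrite(name,cv2.resize(np.ascontiguousarray(img[y0:y1,x0:x1,::-1]),None,fx=f,fy=f,interpolation=cv2.INTER_CUBIC))
E
python3 - <<'E'
from h import *
a=cv2.imread("pics/top0.png"); b,g,r=[a[:,:,i].astype(int) for i in range(3)]
print("block px"); print(r[172:186,262:280]); print((r-b)[172:186,262:280])
# z1 corners
def z1(p): return (np.array(p,float)+.5)/7-.5+[185,155]
C=onz("top",z1([(693,57),(720,257),(100,333),(78,130)]),.012); print("base",C)
print(onz("top",z1([(425,107),(440,265),(88,302),(72,147)]),.032))
print("block",onz("top",z1([(550,150),(630,130),(637,182),(565,198)]),.021))
def z2(p): return (np.array(p,float)+.5)/6.9-.5+[295,180]
print("tip",onz("top",z2([(76,145),(76,184),(573,138),(573,173)]),.017))
print("handle",onz("top",z2([(581,131),(739,128),(739,165),(581,169)]),.030))
m=(a.min(2)>150).astype(np.uint8); m2=m.copy()
n,l,s,c=cv2.connectedComponentsWithStats(m2)
for i in range(1,n):
    if s[i,4]>20: print(s[i],c[i])
E
```

```text
block px
[[249 248 248 249 249 248 248 248 249 249 249 249 249 247 248 248 248 248]
 [248 248 249 249 249 249 249 249 249 250 251 238 216 239 248 248 249 249]
 [248 248 249 249 250 250 240 236 236 231 227 228 237 246 249 248 248 249]
 [248 250 240 209 207 223 227 228 227 228 231 233 238 247 248 249 248 247]
 [249 219 220 232 233 231 232 235 236 236 237 238 239 246 249 248 249 248]
 [251 200 215 233 237 237 239 240 241 242 243 244 246 236 243 248 248 249]
 [252 198 213 234 235 239 241 243 245 247 249 249 248 250 249 248 249 248]
 [251 206 199 229 235 238 242 243 246 248 248 249 250 249 249 248 249 248]
 [250 253 218 225 238 240 244 247 249 251 251 252 251 237 244 249 249 248]
 [249 251 205 221 240 243 245 248 252 223 179 181 182 209 241 249 248 248]
 [248 251 196 219 229 206 179 185 183 236 253 252 252 251 249 248 248 248]
 [248 249 251 216 212 242 253 252 251 250 249 249 249 248 248 248 248 248]
 [248 249 249 250 251 249 250 250 249 248 248 249 248 247 248 248 248 248]
 [248 250 249 249 249 248 249 249 248 249 248 248 248 249 248 249 248 250]]
[[ 1  0  1  1  1  0  1  1  1  1  1  0  0
[... 2042 characters left out ...]
71264368]
[  0 133  65   3 180] [ 31.98333333 134.08333333]
[    0   137   506   247 43590] [219.54143152 292.72429456]
[248 145  26   7  84] [260.16666667 147.63095238]
[ 196  163   92   39 1445] [256.61314879 180.93425606]
[ 69 172  38  20 342] [ 94.83040936 181.30409357]
[506 179   5  18  48] [507.95833333 187.14583333]
[158 184  12   9  50] [163.56 187.82]
[121 189  16  16 154] [128.69480519 196.61038961]
[ 72 194   4  25  54] [ 73.42592593 205.92592593]
[306 200  72   7 365] [341.26027397 202.59452055]
[137 222  45  16 111] [158.94594595 229.4954955 ]
[462 231  13  13 101] [468.69306931 236.7029703 ]
[207 240  57  13 240] [235.3125     246.26666667]
[401 362  13  11  25] [406.48 366.72]
```

Call:
play_rows --pt "0.5 3 0 0 0 5.7 8.54" --pt "0.8 3.2 0 0 0 5.7 8.54" --pt "1 3.2 0 0 0 5.8 8.54" --pt "1.5 3.2 0 0 0 5.8 8.54" --pt "2 3 0 0 0 5.8 8.54" --pt "2.3 2.8 -0.5 0 0 5.8 8.54" --pt "2.5 2.5 -1 0 0 5.8 8.54" --pt "2.5 2.5 -1.5 0 0 5.8 8.54" --pt "2.5 2.5 -2 0 0 5.8 8.54" --pt "2.5 2 -2 0 0 5.8 8.54" --pt "2.5 1.8 -2 0 0 5.8 8.54" --pt "2 1.4 -2 0 0 5.3 8.54"

```text
time_s: 1.1
tcp_pos: [0.4606, -0.2667, 0.1201]
ee_rot: [0.7, 0.714, 0.0, -0.0]
contact_force: [-0.2, 0.3, 0.6]
opening: 0.0857
```

Run:
```python
from h import *
from scipy.spatial.transform import Rotation as R
s=bot.observe(); print(s["time_s"],s["tcp_pos"],R.from_quat(s["ee_rot"]).as_matrix().round(4),s["joints"],s["contact_force"])
# refine guide edges with subpixel along scanlines
a=cv2.imread("pics/top0.png").astype(float).min(2)
# top long edge & bottom long edge: per column, transitions
def edge(cols,r0,r1,first):
    P=[]
    for c in cols:
        v=a[r0:r1,c]; t=140
        idx=[i for i in range(len(v)-1) if (v[i]<t)!=(v[i+1]<t)]
        i=idx[0] if first else idx[-1]
        P.append((c,r0+i+(t-v[i])/(v[i+1]-v[i])))
    return np.array(P)
T=edge(range(250,282),155,185,True); B=edge(range(205,285),185,212,False)
T2=edge(range(200,240),155,190,True)
for n,P in(("T",T),("B",B),("T2",T2)):
    X=onz("top",P,.012); k=np.polyfit(X[:,1],X[:,0],1); print(n,k,np.degrees(np.arctan(-k[0])),np.std(X[:,0]-np.polyval(k,X[:,1])),"x at y=.1079",np.polyval(k,.1079))
```

```text
1.1 [ 0.46063642 -0.26673821  0.1201237 ] [[-2.080e-02  9.998e-01  1.000e-04]
 [ 9.998e-01  2.080e-02  4.000e-04]
 [ 4.000e-04  1.000e-04 -1.000e+00]] [-6.64927721e-01 -7.30615152e-02  1.92943318e+00  3.76718908e-04
  1.28533698e+00 -6.85808184e-01] [-0.24459184  0.26054132  0.56555088]
T [-0.11761171  0.57065613] 6.707838944384362 0.00039082171522665017 x at y=.1079 0.5579658224453613
B [-0.11572488  0.49053158] 6.601183228004441 0.000329882805371507 x at y=.1079 0.47804486830026965
T2 [-0.11665677  0.57078639] 6.653865460861457 0.00040756880059386065 x at y=.1079 0.5581991292929006
```

Call:
play_rows --pt "0 0 -3 0 0 0 8.54" --pt "0 -0.1 -3 0 0 0 8.54" --pt "0 0 -3 0 0 0 6" --pt "0 0 -1.6 0 0 0 5" --pt "0 0 -0.9 0 0 0 4" --pt "0 0 0 0 0 0 3" --grip_force 80

```text
time_s: 1.6
tcp_pos: [0.4576, -0.2683, 0.0035]
ee_rot: [0.702, 0.712, -0.0, -0.003]
contact_force: [-0.1, -0.0, -0.4]
opening: 0.0384
```

Call:
play_rows --pt "0 0 0 0 0 0 2.4" --pt "0 0 0 0 0 0 2" --pt "0 0 0 0 0 0 1" --pt "0 0 0 0 0 0 0.5" --pt "0 0 0 0 0 0 0.5" --pt "0 0 0 0 0 0 0.5" --pt "0 0 0 0 0 0 0.5" --pt "0 0 0 0 0 0 0.5"

```text
time_s: 2.27
tcp_pos: [0.4608, -0.2709, 0.0084]
ee_rot: [0.702, 0.712, 0.0, 0.002]
contact_force: [0.2, 0.0, 6.3]
opening: 0.0143
```

Run:
```python
from h import *
from scipy.spatial.transform import Rotation as R
print(bot.observe())
for n in("scene","top"):
    im=cams.capture(n); cv2.imwrite(f"pics/{n}1.png",im[:,:,::-1])
    p=proj(n,[.46,-.27,.02])[0].astype(int); print(p)
    save(im,(max(p[0]-95,0),max(p[1]-50,0),p[0]+60,p[1]+50),5,f"pics/{n}1z.png")
print(bot.observe()["tcp_pos"])
```

```text
{'time_s': 2.2667, 'joints': array([-6.70684979e-01,  8.86879380e-02,  1.97889324e+00, -1.30537908e-04,
        1.07026630e+00, -6.85115816e-01]), 'qd': array([-0.00025127,  0.00080994,  0.00011379,  0.00015009, -0.00044332,
       -0.00064921]), 'tau': array([ 1.80210974e-01, -3.10004282e+01, -2.74805635e+01,  8.03335151e-02,
       -1.37634357e-01,  4.60142648e-03]), 'tcp_pos': array([ 0.46080972, -0.27091752,  0.00841513]), 'ee_rot': array([7.01962885e-01, 7.12211063e-01, 1.43921417e-04, 1.86792735e-03]), 'contact_force': array([0.1514504 , 0.02819466, 6.2559621 ]), 'ft_torque': array([ 0.00192794,  0.05352001, -0.02286258]), 'opening': 0.014265473940981}
[326 163]
[389 201]
[ 0.46080389 -0.27091522  0.00840511]
```

View pics/scene1z.png

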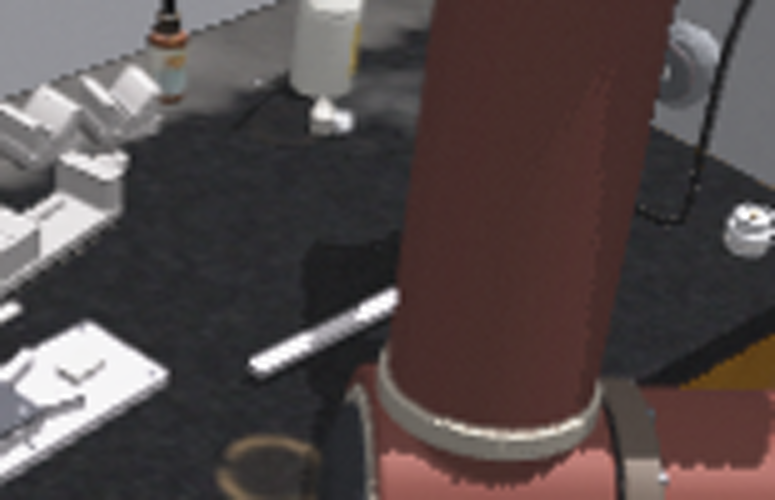

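View pics/top1z.png

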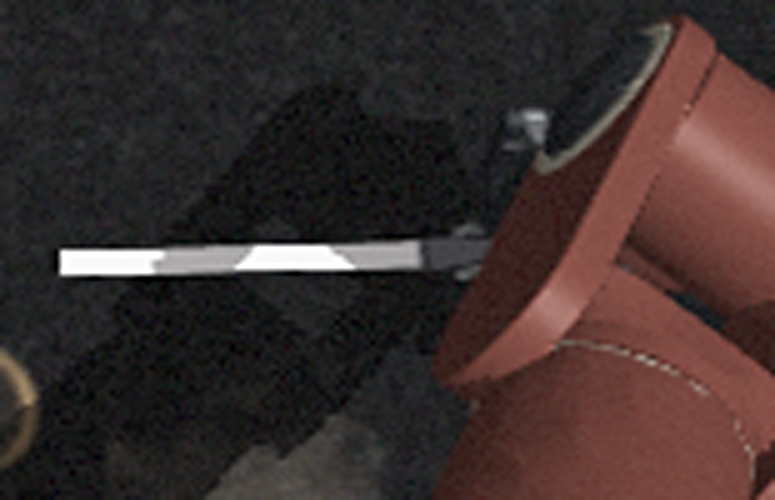

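Call:
play_rows --pt "0 0 0.5 0 0 0 0.5" --pt "0 0 0.5 0 0 0 0.5" --pt "0 0 1 0 0 0 0.5" --pt "0 0 1 0 0 0 0.5" --pt "0 0 1 0 0 0 0.5" --pt "0 0 0 0 0 0 0.5"

```text
time_s: 2.87
tcp_pos: [0.4611, -0.271, 0.0495]
ee_rot: [0.702, 0.712, 0.0, 0.003]
contact_force: [1.0, 0.0, -1.6]
opening: 0.0141
```

Run:
```python
from h import *
print(bot.observe())
for n in("scene","top"):
    im=cams.capture(n); cv2.imwrite(f"pics/{n}2.png",im[:,:,::-1])
    p=proj(n,[.46,-.27,.02])[0].astype(int); print(p)
    save(im,(max(p[0]-95,0),max(p[1]-50,0),p[0]+60,p[1]+50),5,f"pics/{n}2z.png")
```

```text
{'time_s': 2.8667, 'joints': array([-6.70535180e-01,  2.30539988e-02,  1.96629846e+00,  4.24673962e-05,
        1.14710045e+00, -6.85171116e-01]), 'qd': array([ 0.00014099,  0.02147668,  0.01264814, -0.00069057, -0.03070362,
       -0.00033718]), 'tau': array([ 1.22925891e-01, -3.29782498e+01, -3.08645189e+01,  3.05362861e-02,
        3.71268159e-01, -4.01570607e-03]), 'tcp_pos': array([ 0.46106726, -0.27096589,  0.04946276]), 'ee_rot': array([7.01917173e-01, 7.12253942e-01, 2.95111043e-04, 2.55294511e-03]), 'contact_force': array([ 0.95073725,  0.02032752, -1.57565584]), 'ft_torque': array([-0.05400028, -0.02480434, -0.04002239]), 'opening': 0.014067534592275529}
[326 163]
[389 201]
```

View pics/scene2z.png

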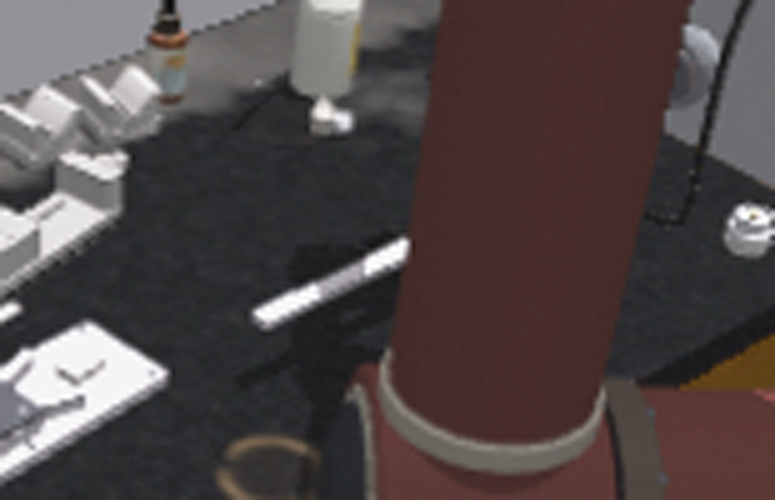

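View pics/top2z.png

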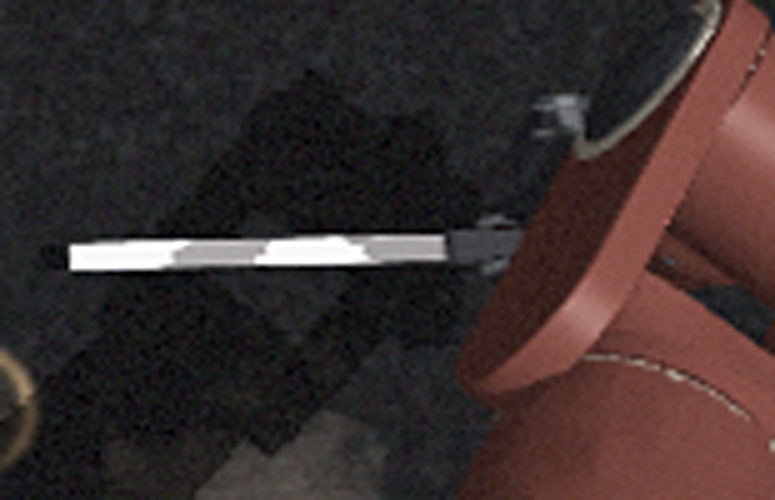

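Run:
```python
from h import *
for n in("scene","top"):
    im=cv2.imread(f"pics/{n}2.png")[:,:,::-1]
    p=proj(n,[.457,-.05,.055])[0].astype(int); print(p)
    save(im,(p[0]-12,p[1]-10,p[0]+28,p[1]+14),18,f"pics/{n}2y.png")
```

```text
[282 176]
[308 201]
```

View pics/scene2y.png

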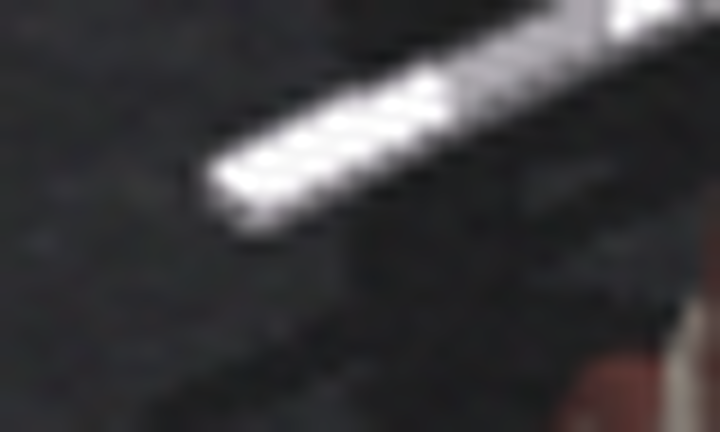

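View pics/top2y.png

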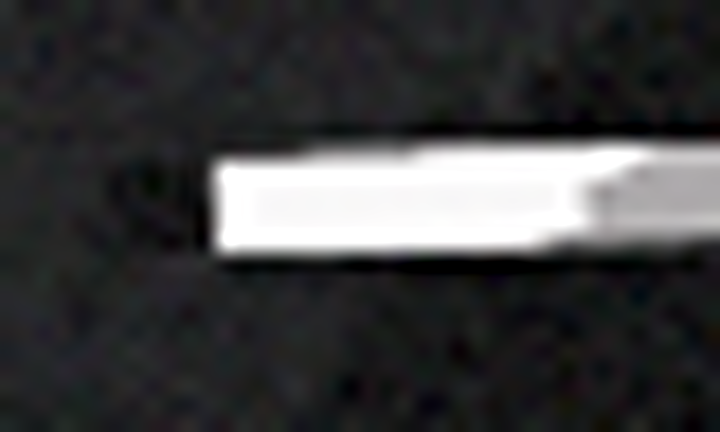

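```bash
cat >> h.py <<'E'
def tri(us,ut):
    o1,d1=ray("scene",[us]); o2,d2=ray("top",[ut]); d1=d1[0]/np.linalg.norm(d1);d2=d2[0]/np.linalg.norm(d2)
    s=np.linalg.lstsq(np.c_[d1,-d2],o2-o1,rcond=None)[0]; p,q=o1+s[0]*d1,o2+s[1]*d2
    return (p+q)/2,np.linalg.norm(p-q)
E
python3 - <<'E'
from h import *
f=lambda p,o:(np.array(p)+.5)/18-.5+np.array(o)
us=f((228,192),(270,166)); ut=f((213,207),(296,191))
print(tri(us,ut)); 
# before lift: tip px in scene0 z3 (548,152)->mid ~ (556,155)
print(onz("top",[ut],.058),onz("top",[ut],.064),onz("scene",[us],.058),onz("scene",[us],.064))
E
```

```text
(array([ 0.45653083, -0.04722938,  0.05869732]), np.float64(0.00010580929454439231))
[[ 0.45656055 -0.04736246  0.058     ]] [[ 0.45599496 -0.04655116  0.064     ]] [[ 0.45724418 -0.04785881  0.058     ]] [[ 0.45140245 -0.04209623  0.064     ]]
```

Call:
play_rows --pt "2.4 1.6 0 0 0 1.4 0.5" --pt "2.4 1.6 0 0 0 1.4 0.5" --pt "2.4 1.6 0 0 0 1.4 0.5" --pt "2.1 1.7 0 0 0 1.5 0.5" --pt "0 0 -0.5 0 0 0 0.5" --pt "0 0 -0.5 0 0 0 0.5" --pt "0 0 0 0 0 0 0.5"

```text
time_s: 3.55
tcp_pos: [0.5507, -0.2041, 0.034]
ee_rot: [0.666, 0.746, -0.001, -0.002]
contact_force: [-0.7, -0.2, -2.5]
opening: 0.0143
```

Run:
```python
from h import *
print(bot.observe())
for n in("scene","top"):
    im=cams.capture(n); cv2.imwrite(f"pics/{n}3.png",im[:,:,::-1])
    p=proj(n,[.527,.02,.04])[0].astype(int)-[30,25]; print(p)
    save(im,(p[0],p[1],p[0]+70,p[1]+50),11,f"pics/{n}3y.png")
```

```text
{'time_s': 3.55, 'joints': array([-4.81346668e-01,  1.68925654e-01,  1.83885197e+00, -4.58743633e-04,
        1.13804240e+00, -5.95358422e-01]), 'qd': array([-0.01520803, -0.01693781,  0.00688387,  0.00123432,  0.01521816,
        0.00084127]), 'tau': array([ 5.89907058e-01, -4.12759566e+01, -3.46032643e+01,  8.06728425e-02,
       -1.63913956e-01,  3.10789968e-03]), 'tcp_pos': array([ 0.55069491, -0.20406032,  0.03401218]), 'ee_rot': array([ 6.65597131e-01,  7.46308213e-01, -7.18588225e-04, -1.99863964e-03]), 'contact_force': array([-0.65770318, -0.22667058, -2.45079775]), 'ft_torque': array([-0.05018547, -0.00178212,  0.01823585]), 'opening': 0.014268404752175673}
[222 152]
[250 151]
```

View pics/scene3y.png

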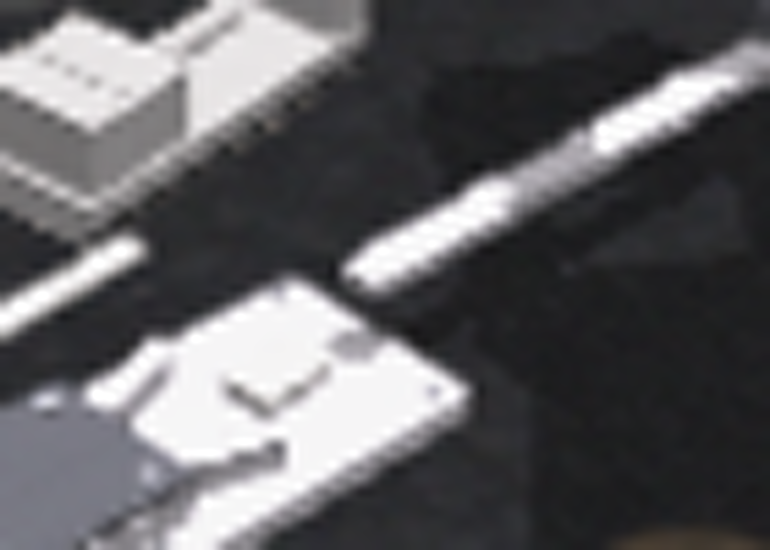

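View pics/top3y.png

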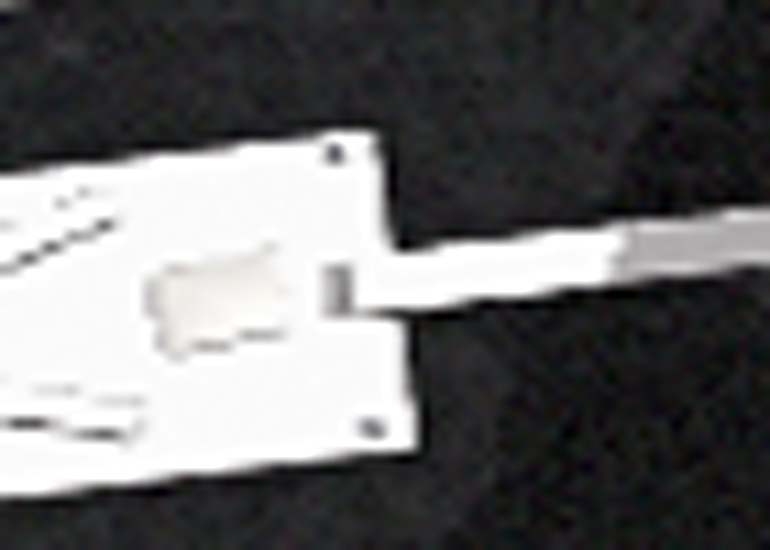

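Run:
```python
from h import *
f=lambda p,o:(np.array(p,float)+.5)/11-.5+np.array(o)
zt=.034-.0084+.017
T=onz("top",f([(352,260),(352,315)],(250,151)),zt); print("tip",T,T.mean(0))
us=f((360,275),(222,152)); print(tri(f((358,270),(222,152)),f((352,288),(250,151))))
# stick edges, cols 290..  using dark background
a=cv2.imread("pics/top3.png").astype(float).min(2)
up=[];lo=[]
for c in range(290,330):
    v=a[165:185,c]
    i=np.where(v>100)[0]
    if len(i)==0: continue
    t=100
    k=i[0]; 
    up.append((c,165+k-1+(t-v[k-1])/(v[k]-v[k-1]))); k=i[-1]
    lo.append((c,165+k+(v[k]-t)/(v[k]-v[k+1])))
for P in(up,lo):
    X=onz("top",P,zt); k=np.polyfit(X[:,1],X[:,0],1); print(np.degrees(np.arctan(-k[0])),"x at y=.017",np.polyval(k,.017), "x at y=-.1",np.polyval(k,-.1))
print("axis x", .5306-.1166*.017,.5306+.01166)
```

```text
tip [[0.53174089 0.01614372 0.0426    ]
 [0.51850546 0.01636947 0.0426    ]] [0.52512317 0.0162566  0.0426    ]
(array([0.52464625, 0.01659125, 0.04550531]), np.float64(0.0003664283455539491))
6.237686194048682 x at y=.017 0.5331989371732032 x at y=-.1 0.5459870749175451
6.645243733565871 x at y=.017 0.5178557762326239 x at y=-.1 0.5314867728355386
axis x 0.5286177999999999 0.54226
```

Call:
play_rows --pt "0.3 0 -0.5 0 0 0.2 0.5" --pt "0 0 -0.5 0 0 0 0.5" --pt "0 0 -0.5 0 0 0 0.5" --pt "0 0 -0.4 0 0 0 0.5" --pt "0 0 0 0 0 0 0.5" --pt "0 0 0 0 0 0 0.5"

```text
time_s: 4.15
tcp_pos: [0.555, -0.2047, 0.0167]
ee_rot: [0.664, 0.747, -0.0, -0.001]
contact_force: [-0.1, -0.7, -2.7]
opening: 0.0143
```

Run:
```python
from h import *
s=bot.observe(); print(s["tcp_pos"],s["ee_rot"],s["contact_force"],s["ft_torque"])
for n in("scene","top"):
    im=cams.capture(n); cv2.imwrite(f"pics/{n}4.png",im[:,:,::-1])
    p=np.array([222,152] if n=="scene" else [250,151])
    save(im,(p[0],p[1],p[0]+70,p[1]+50),11,f"pics/{n}4y.png")
```

```text
[ 0.55498045 -0.20465636  0.01670689] [ 6.64443001e-01  7.47338742e-01 -1.38220383e-04 -5.32509392e-04] [-0.13986565 -0.70809994 -2.71676186] [-0.04319192 -0.05392672  0.01821344]
```

View pics/scene4y.png

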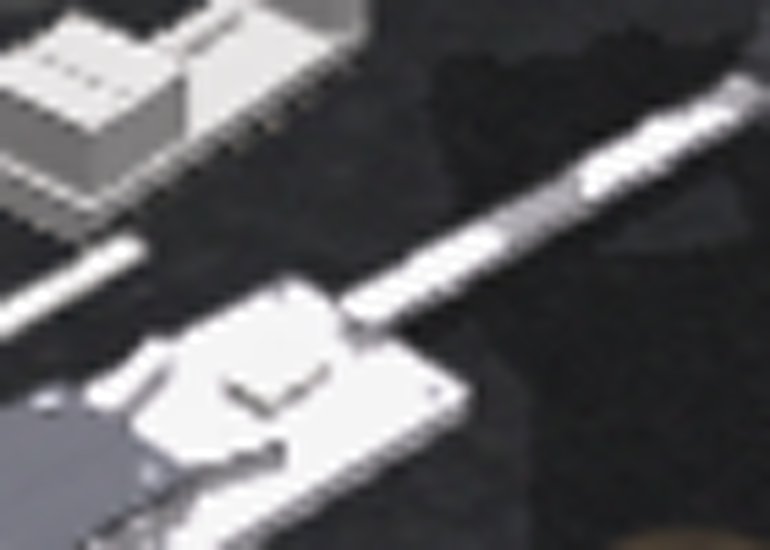

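View pics/top4y.png

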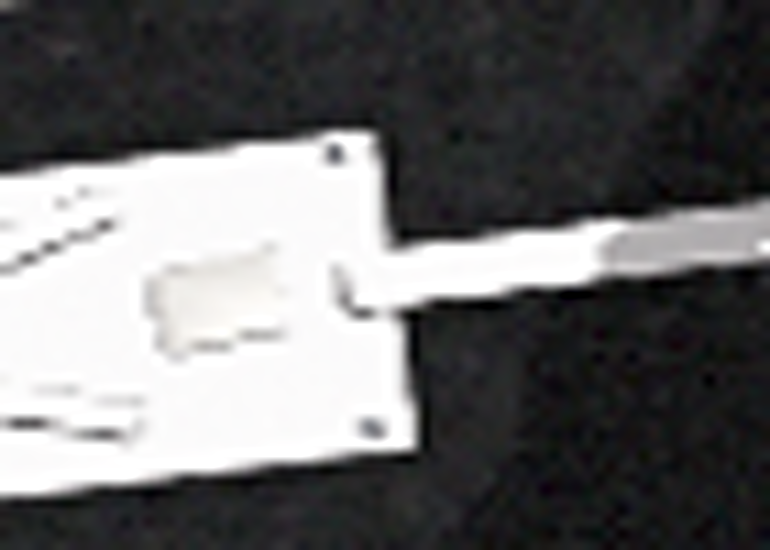

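Call:
play_rows --pt "-0.1 0 -0.3 0 0 0 0.5" --pt "-0.06 0.5 0 0 0 0 0.5" --pt "-0.06 0.5 0 0 0 0 0.5" --pt "-0.06 0.5 0 0 0 0 0.5" --pt "-0.06 0.5 0 0 0 0 0.5" --pt "-0.06 0.5 0 0 0 0 0.5" --pt "-0.06 0.5 0 0 0 0 0.5" --pt "0 0 0 0 0 0 0.5"

```text
time_s: 4.92
tcp_pos: [0.5506, -0.1735, 0.0142]
ee_rot: [0.664, 0.748, 0.0, -0.0]
contact_force: [-0.6, 0.3, -2.5]
opening: 0.0143
```

Run:
```python
from h import *
s=bot.observe(); print(s["tcp_pos"],s["ee_rot"],s["contact_force"],s["ft_torque"])
p=s["tcp_pos"]; print("axis x",.5306-.1166*p[1])
for n in("scene","top"):
    im=cams.capture(n); cv2.imwrite(f"pics/{n}5.png",im[:,:,::-1])
    p=np.array([215,152] if n=="scene" else [245,151])
    save(im,(p[0],p[1],p[0]+70,p[1]+50),11,f"pics/{n}5y.png")
```

```text
[ 0.55062801 -0.17354324  0.01421553] [ 6.63988562e-01  7.47742666e-01  7.22305278e-05 -2.98994100e-04] [-0.59841901  0.30547011 -2.50369773] [-0.02714756  0.01351065  0.01383785]
axis x 0.5508351419957311
```

View pics/scene5y.png

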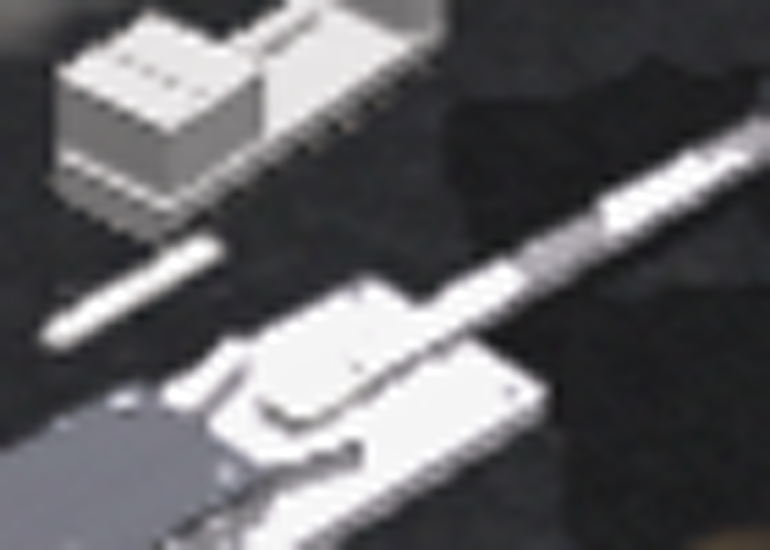

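View pics/top5y.png

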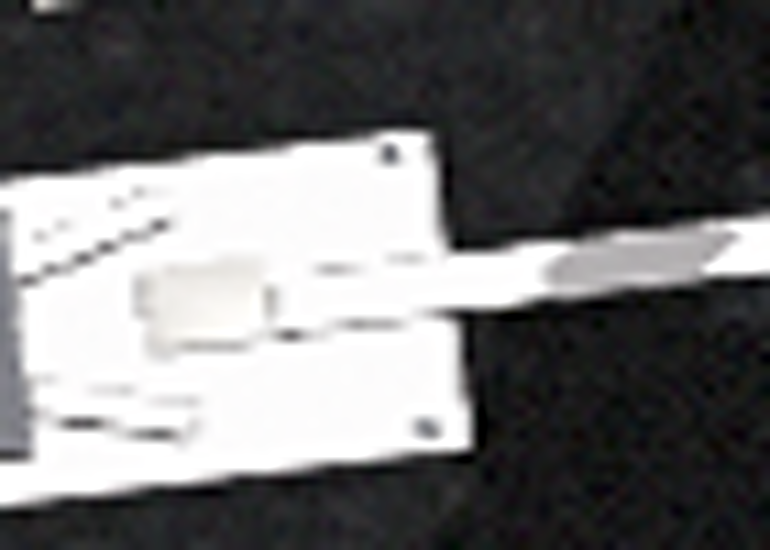

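Call:
play_rows --pt "-0.06 0.5 0 0 0 0 0.5" --pt "-0.06 0.5 0 0 0 0 0.5" --pt "-0.06 0.5 0 0 0 0 0.5" --pt "-0.06 0.5 0 0 0 0 0.5" --pt "-0.06 0.5 0 0 0 0 0.5" --pt "-0.06 0.5 0 0 0 0 0.5" --pt "0 0 0 0 0 0 0.5"

```text
time_s: 5.6
tcp_pos: [0.5469, -0.1436, 0.0141]
ee_rot: [0.664, 0.748, 0.0, -0.0]
contact_force: [0.6, 0.1, -3.6]
opening: 0.0146
```

Run:
```python
from h import *
s=bot.observe(); print(s["tcp_pos"],s["ee_rot"],s["contact_force"],s["ft_torque"])
p=s["tcp_pos"]; print("axis x",.5306-.1166*p[1])
for n in("top",):
    im=cams.capture(n); cv2.imwrite(f"pics/{n}6.png",im[:,:,::-1])
    p=np.array([215,152] if n=="scene" else [235,151])
    save(im,(p[0],p[1],p[0]+70,p[1]+50),11,f"pics/{n}6y.png")
```

```text
[ 0.54694937 -0.143611    0.01413913] [ 6.64046306e-01  7.47691357e-01  4.91186717e-05 -3.69535425e-04] [ 0.59127123  0.05188984 -3.59925654] [-0.04732266  0.00351012 -0.00750111]
axis x 0.5473450427931177
```

View pics/top6y.png

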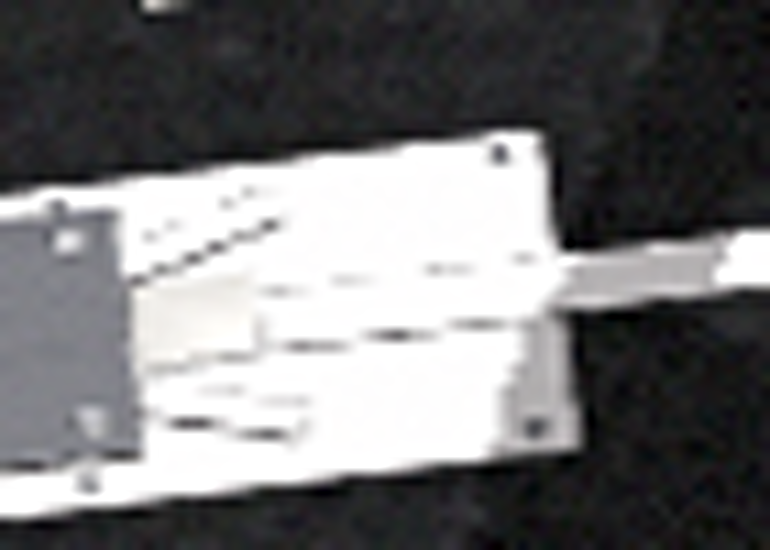

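Run:
```python
from h import *
f=lambda p:(np.array(p,float)+.5)/11-.5+np.array((235,151))
print(onz("top",f([(120,210),(140,455)]),.032))
B=onz("top",f([(135,290),(258,275),(262,348),(155,369)]),.021);print(B, [b[0]-(.5306-.1166*b[1]) for b in B])
g=lambda X:(proj("top",X)-[235,151]+.5)*11-.5
ax=lambda s,l,z:[.5180-.1158*s+.9933*l,.1079+.9933*s+.1158*l,z]
print(g([ax(0,.03,.032),ax(0,-.03,.032),ax(-.04,.023,.026),ax(-.04,-.023,.026),ax(-.04,.023,.012),ax(-.04,-.023,.012),ax(0,.01,.021),ax(0,-.01,.021),ax(-.03,.01,.021),ax(-.03,-.01,.021),ax(-.105,.04,.012),ax(-.105,-.04,.012)]).round())
```

```text
[[0.54663365 0.11083981 0.032     ]
 [0.48711046 0.10635931 0.032     ]]
[[0.52888022 0.10761784 0.021     ]
 [0.53230023 0.07768746 0.021     ]
 [0.51435128 0.07688332 0.021     ]
 [0.50943921 0.10287548 0.021     ]] [np.float64(0.01082845721844683), np.float64(0.010758589204256541), np.float64(-0.007284125055526225), np.float64(-0.009165507846453202)]
[[118. 205.]
 [148. 450.]
 [286. 218.]
 [310. 404.]
 [285. 228.]
 [309. 412.]
 [129. 294.]
 [139. 375.]
 [252. 279.]
 [262. 359.]
 [538. 128.]
 [582. 448.]]
```

Call:
play_rows --pt "-0.06 0.3 0 0 0 0 0.5" --pt "-0.05 0.3 0 0 0 0 0.5" --pt "-0.04 0.3 0 0 0 0 0.5" --pt "-0.04 0.3 0 0 0 0 0.5" --pt "0 0 0 0 0 0 0.5"

```text
time_s: 6.07
tcp_pos: [0.5452, -0.1322, 0.0142]
ee_rot: [0.664, 0.748, 0.0, -0.0]
contact_force: [0.2, 0.0, -1.9]
opening: 0.0144
```

Call:
play_rows --pt "-0.05 0.4 0 0 0 0 0.5" --pt "-0.05 0.4 0 0 0 0 0.5" --pt "-0.05 0.4 0 0 0 0 0.5" --pt "-0.05 0.4 0 0 0 0 0.5" --pt "-0.04 0.4 0 0 0 0 0.5" --pt "-0.04 0.4 0 0 0 0 0.5" --pt "0 0 0 0 0 0 0.5"

```text
time_s: 6.65
tcp_pos: [0.5423, -0.1079, 0.0142]
ee_rot: [0.664, 0.748, 0.0, -0.0]
contact_force: [0.9, 0.2, -0.7]
opening: 0.0142
```

Run:
```python
from h import *
s=bot.observe(); print(s["tcp_pos"],s["ee_rot"],s["contact_force"],s["ft_torque"])
p=s["tcp_pos"]; print("axis x",.5306-.1166*p[1])
for n in("top",):
    im=cams.capture(n); cv2.imwrite(f"pics/{n}7.png",im[:,:,::-1])
    p=np.array([235,151])
    save(im,(p[0],p[1],p[0]+70,p[1]+50),11,f"pics/{n}7y.png")
```

```text
[ 0.5423498  -0.10787447  0.01420173] [ 6.64128017e-01  7.47618823e-01  7.24029989e-05 -2.60674855e-04] [ 0.87032027  0.1817748  -0.72319408] [-0.08062168 -0.07687595 -0.00541213]
axis x 0.5431781634389709
```

View pics/top7y.png

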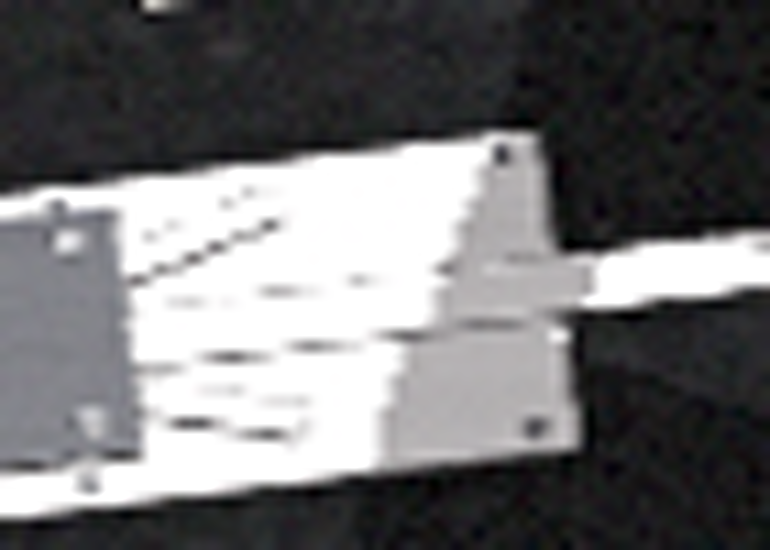

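Call:
play_rows --pt "-0.05 0.4 0 0 0 0 0.5" --pt "-0.05 0.4 0 0 0 0 0.5" --pt "-0.05 0.4 0 0 0 0 0.5" --pt "-0.05 0.4 0 0 0 0 0.5" --pt "-0.04 0.4 0 0 0 0 0.5" --pt "-0.04 0.4 0 0 0 0 0.5" --pt "-0.04 0.4 0 0 0 0 0.5" --pt "0 0 0 0 0 0 0.5"

```text
time_s: 7.37
tcp_pos: [0.5391, -0.0799, 0.0142]
ee_rot: [0.664, 0.748, 0.0, -0.0]
contact_force: [-0.1, -1.0, -2.5]
opening: 0.0145
```

Call:
play_rows --pt "-0.02 0.2 0 0 0 0 0.5" --pt "-0.03 0.2 0 0 0 0 0.5" --pt "0 0 0 0 0 0 0.5"

```text
time_s: 7.62
tcp_pos: [0.5388, -0.0764, 0.0143]
ee_rot: [0.664, 0.747, 0.0, -0.0]
contact_force: [-0.7, -0.2, -2.6]
opening: 0.0144
```

Call:
play_rows --pt "-0.02 0.2 0 0 0 0 0.5" --pt "-0.03 0.2 0 0 0 0 0.5" --pt "0 0 0 0 0 0 0.5"

```text
time_s: 7.87
tcp_pos: [0.5382, -0.0725, 0.0142]
ee_rot: [0.664, 0.747, 0.0, -0.0]
contact_force: [0.1, 0.1, -2.9]
opening: 0.0144
```

Call:
play_rows --pt "-0.02 0.2 0 0 0 0 0.5" --pt "-0.03 0.2 0 0 0 0 0.5" --pt "0 0 0 0 0 0 0.5"

```text
time_s: 8.12
tcp_pos: [0.5377, -0.0684, 0.0143]
ee_rot: [0.664, 0.747, 0.0, -0.0]
contact_force: [0.0, -0.7, -2.3]
opening: 0.0139
```

Call:
play_rows --pt "-0.02 0.2 0 0 0 0 0.5" --pt "-0.03 0.2 0 0 0 0 0.5" --pt "0 0 0 0 0 0 0.5"

```text
time_s: 8.37
tcp_pos: [0.5372, -0.0644, 0.0142]
ee_rot: [0.664, 0.747, 0.0, -0.0]
contact_force: [0.0, 0.4, -3.1]
opening: 0.0143
```

Call:
play_rows --pt "-0.02 0.2 0 0 0 0 0.5" --pt "-0.03 0.2 0 0 0 0 0.5" --pt "0 0 0 0 0 0 0.5"

```text
time_s: 8.62
tcp_pos: [0.5373, -0.0618, 0.0148]
ee_rot: [0.664, 0.748, -0.001, 0.001]
contact_force: [0.5, -5.6, -1.8]
opening: 0.0144
```

Call:
play_rows --pt "-0.02 0.2 0 0 0 0 0.5" --pt "0 0 0 0 0 0 0.5"

```text
time_s: 8.78
tcp_pos: [0.5374, -0.0605, 0.015]
ee_rot: [0.664, 0.748, -0.001, 0.002]
contact_force: [-0.5, -6.5, -2.0]
opening: 0.0144
```

Call:
play_rows --pt "-0.02 0.2 0 0 0 0 0.5" --pt "0 0 0 0 0 0 0.5"

```text
time_s: 8.95
tcp_pos: [0.5374, -0.0591, 0.0152]
ee_rot: [0.664, 0.748, -0.001, 0.003]
contact_force: [-0.8, -9.2, -1.4]
opening: 0.0145
```

Call:
play_rows --pt "0 0 0 0 0 0 0.5"

```text
time_s: 9.03
tcp_pos: [0.5374, -0.0591, 0.0152]
ee_rot: [0.664, 0.748, -0.001, 0.003]
contact_force: [0.4, -9.5, -1.5]
opening: 0.0141
```

Call:
play_rows --pt "-0.02 0.2 0 0 0 0 0.5" --pt "0 0 0 0 0 0 0.5" --pt "0 0 0 0 0 0 0.5"

```text
time_s: 9.28
tcp_pos: [0.5374, -0.0577, 0.0154]
ee_rot: [0.664, 0.748, -0.002, 0.003]
contact_force: [0.6, -11.6, -1.6]
opening: 0.0146
```

Call:
play_rows --pt "0 0 0 0 0 0 0.5"

```text
time_s: 9.37
tcp_pos: [0.5374, -0.0577, 0.0154]
ee_rot: [0.664, 0.748, -0.002, 0.003]
contact_force: [-0.0, -10.8, -1.8]
opening: 0.0139
```

Call:
play_rows --pt "0 0.06 0 0 0 0 0.5" --pt "0 0 0 0 0 0 0.5" --pt "0 0 0 0 0 0 0.5" --pt "0 0 0 0 0 0 0.5" --pt "0 0 0 0 0 0 0.5" --pt "0 0 0 0 0 0 0.5"

```text
time_s: 9.87
tcp_pos: [0.5376, -0.0575, 0.0155]
ee_rot: [0.664, 0.748, -0.002, 0.003]
contact_force: [1.3, -11.9, -1.4]
opening: 0.0142
```

Call:
play_rows --pt "0 0 0 0 0 0 0.5" --pt "0 0 0 0 0 0 0.5" --pt "0 0 0 0 0 0 0.5" --pt "0 0 0 0 0 0 0.5" --pt "0 0 0 0 0 0 0.5"

```text
time_s: 10.28
tcp_pos: [0.5375, -0.0575, 0.0155]
ee_rot: [0.664, 0.748, -0.002, 0.003]
contact_force: [0.2, -12.2, -1.4]
opening: 0.0141
```

Call:
play_rows --pt "0 0 0 0 0 0 0.5" --pt "0 0 0 0 0 0 0.5" --pt "0 0 0 0 0 0 0.5" --pt "0 0 0 0 0 0 0.5" --pt "0 0 0 0 0 0 0.5"

```text
time_s: 10.7
tcp_pos: [0.5376, -0.0575, 0.0155]
ee_rot: [0.664, 0.748, -0.002, 0.003]
contact_force: [0.6, -12.7, -1.1]
opening: 0.0145
```

Call:
play_rows --pt "0.01 -0.15 0 0 0 0 0.5" --pt "0.02 -0.15 0 0 0 0 0.5" --pt "0.02 -0.15 0 0 0 0 0.5" --pt "0.02 -0.15 0 0 0 0 0.5" --pt "0.02 -0.15 0 0 0 0 0.5" --pt "0.02 -0.15 0 0 0 0 0.5" --pt "0.02 -0.2 0 0 0 0 0.5" --pt "0.02 -0.2 0 0 0 0 0.5" --pt "0.03 -0.2 0 0 0 0 0.5" --pt "0.03 -0.3 0 0 0 0 0.5" --pt "0.04 -0.3 0 0 0 0 0.5"

```text
time_s: 11.62
tcp_pos: [0.5387, -0.0751, 0.0142]
ee_rot: [0.664, 0.747, 0.0, -0.0]
contact_force: [-0.6, -0.7, -1.6]
opening: 0.0144
```

Call:
play_rows --pt "0.05 -0.4 0 0 0 0 0.5" --pt "0.05 -0.4 0 0 0 0 0.5" --pt "0.05 -0.5 0 0 0 0 0.5" --pt "0.06 -0.5 0 0 0 0 0.5" --pt "0.06 -0.5 0 0 0 0 0.5" --pt "0.06 -0.5 0 0 0 0 0.5" --pt "0.06 -0.5 0 0 0 0 0.5" --pt "0.06 -0.5 0 0 0 0 0.5" --pt "0.06 -0.5 0 0 0 0 0.5" --pt "0.06 -0.5 0 0 0 0 0.5"

```text
time_s: 12.45
tcp_pos: [0.5445, -0.1237, 0.0143]
ee_rot: [0.664, 0.747, -0.0, 0.0]
contact_force: [0.5, 0.8, -0.7]
opening: 0.0141
```

Call:
play_rows --pt "0.1 -0.8 0 0 0 0 0.5" --pt "0.1 -0.9 0 0 0 0 0.5" --pt "0.1 -0.9 0 0 0 0 0.5" --pt "0.1 -0.9 0 0 0 0 0.5" --pt "0.1 -0.9 0 0 0 0 0.5" --pt "0.1 -0.9 0 0 0 0 0.5" --pt "0.1 -0.9 0.1 0 0 0 0.5" --pt "0.1 -0.9 0.3 0 0 0 0.5" --pt "0.1 -0.9 0.3 0 0 0 0.5" --pt "0.1 -0.9 0.3 0 0 0 0.5" --pt "0.1 -0.9 0 0 0 0 0.5" --pt "0 -0.9 0 0 0 0 0.5"

```text
time_s: 13.45
tcp_pos: [0.556, -0.2312, 0.0249]
ee_rot: [0.664, 0.747, 0.0, 0.001]
contact_force: [0.1, 0.3, -1.3]
opening: 0.0142
```

Run:
```python
from h import *
s=bot.observe(); print(s["tcp_pos"],s["ee_rot"],s["contact_force"],s["ft_torque"])
for n in("scene","top"):
    im=cams.capture(n); cv2.imwrite(f"pics/{n}8.png",im[:,:,::-1])
    save(im,(0,0,512,384),1.5,f"pics/{n}8b.png")
save(im,(225,150,305,205),10,"pics/top8z.png")
```

```text
[ 0.55600648 -0.23124013  0.02492465] [6.64337679e-01 7.47432332e-01 1.46687343e-04 5.80101556e-04] [ 0.10251356  0.28407944 -1.34072152] [-0.03785364  0.0105271   0.02637525]
```

View pics/scene8b.png

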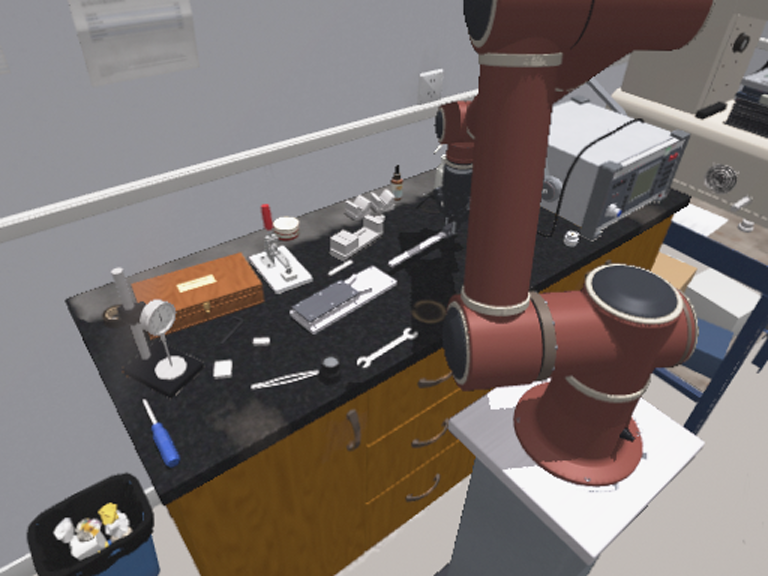

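View pics/top8b.png

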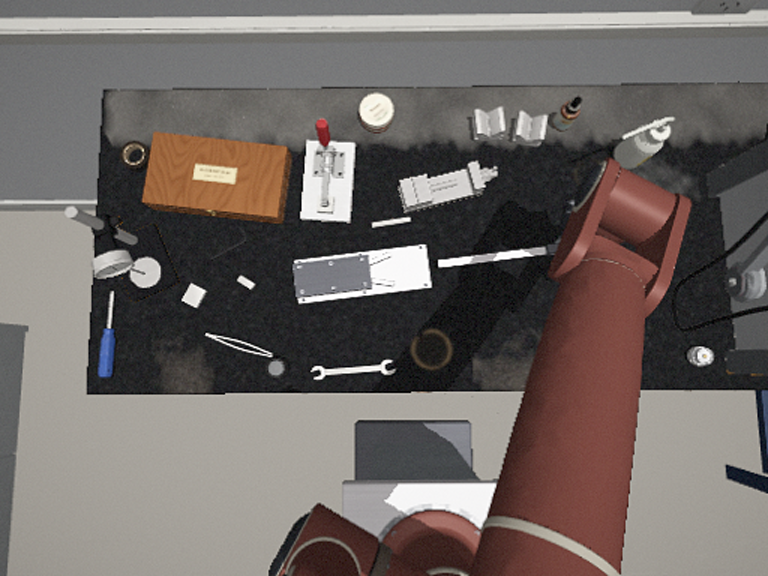

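View pics/top8z.png

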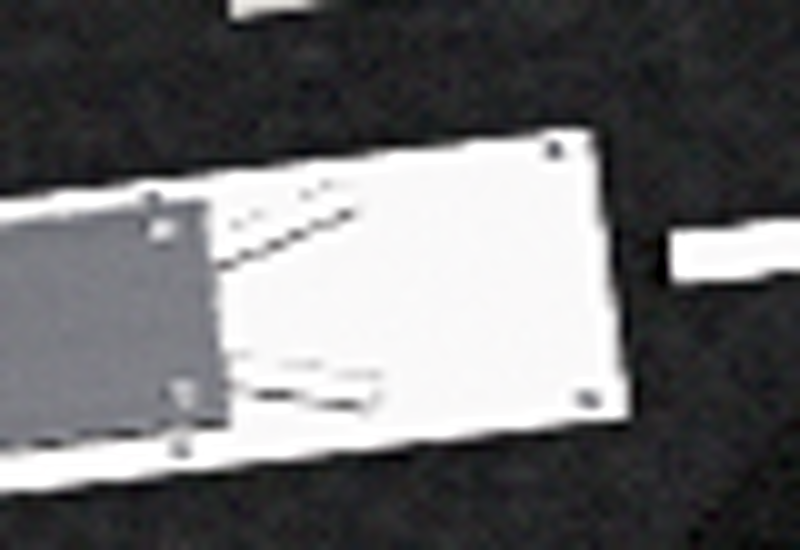

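Call:
play_rows --pt "-1 -0.7 0 0 0 0 0.5" --pt "-1.5 -0.7 0 0 0 0 0.5" --pt "-1.5 -0.7 0 0 0 0 0.5" --pt "-1.5 -0.5 0 0 0 0 0.5" --pt "-1 -0.4 -0.4 0 0 0 0.5" --pt "0 0 -0.4 0 0 0 0.5" --pt "0 0 -0.3 0 0 0 0.5" --pt "0 0 0 0 0 0 0.5" --pt "0 0 0 0 0 0 0.5"

```text
time_s: 14.3
tcp_pos: [0.4908, -0.2598, 0.0129]
ee_rot: [0.664, 0.748, 0.0, -0.0]
contact_force: [1.1, 0.4, -3.1]
opening: 0.0145
```

Call:
play_rows --pt "0 0 -0.2 0 0 0 0.5" --pt "0 0 -0.15 0 0 0 0.5" --pt "0 0 -0.1 0 0 0 0.5" --pt "0 0 0 0 0 0 0.5" --pt "0 0 0 0 0 0 0.5"

```text
time_s: 14.72
tcp_pos: [0.4906, -0.2601, 0.0088]
ee_rot: [0.664, 0.747, -0.0, -0.0]
contact_force: [1.3, 0.6, -2.0]
opening: 0.014
```

Call:
play_rows --pt "0 0 -0.05 0 0 0 0.5" --pt "0 0 0 0 0 0 0.5" --pt "0 0 -0.05 0 0 0 0.5" --pt "0 0 0 0 0 0 0.5"

```text
time_s: 15.05
tcp_pos: [0.4906, -0.2602, 0.0085]
ee_rot: [0.664, 0.747, 0.0, 0.0]
contact_force: [-1.2, 2.4, 3.0]
opening: 0.0146
```

Call:
play_rows --pt "0 0 0 0 0 0 2" --pt "0 0 0 0 0 0 3" --pt "0 0 0 0 0 0 4" --pt "0 0 0 0 0 0 5" --pt "0 0 0 0 0 0 6" --pt "0 0 0 0 0 0 6"

```text
time_s: 15.55
tcp_pos: [0.4905, -0.2602, 0.0078]
ee_rot: [0.664, 0.747, 0.0, 0.0]
contact_force: [-0.9, -0.5, 0.5]
opening: 0.0601
```

Call:
play_rows --pt "0 0 1 0 0 0 6" --pt "0 0 2 0 0 0 6" --pt "0 0 3 0 0 0 6" --pt "0 0 3 0 0 0 6" --pt "0 0 3 0 0 0 6" --pt "-1 -2 2 0 0 0 6" --pt "-2 -2.5 2 0 0 0 6" --pt "-3 -2.5 1 0 0 0 6" --pt "-3 -2.5 1 0 0 0 6" --pt "-3 -2.5 1 0 0 0 6" --pt "-2 -2 0 0 0 0 6"

```text
time_s: 16.47
tcp_pos: [0.349, -0.4026, 0.2016]
ee_rot: [0.665, 0.747, -0.001, 0.003]
contact_force: [0.5, -1.1, -0.1]
opening: 0.0603
```

Run:
```python
from h import *
s=bot.observe(); print(s["time_s"],s["tcp_pos"],s["contact_force"])
for n in("scene","top"):
    im=cams.capture(n); cv2.imwrite(f"pics/{n}9.png",im[:,:,::-1])
    save(im,(0,0,512,384),1.5,f"pics/{n}9b.png")
a=cv2.imread("pics/top0.png").astype(float)[150:205,110:180]; d=np.abs(a-im[150:205,110:180,::-1]); print("bystander diff",d.max())
save(im,(290,170,410,225),6.6,"pics/top9z.png")
```

```text
16.4667 [ 0.34895015 -0.40256665  0.20159066] [ 0.5254193  -1.11011984 -0.0774117 ]
bystander diff 34.0
```

View pics/scene9b.png

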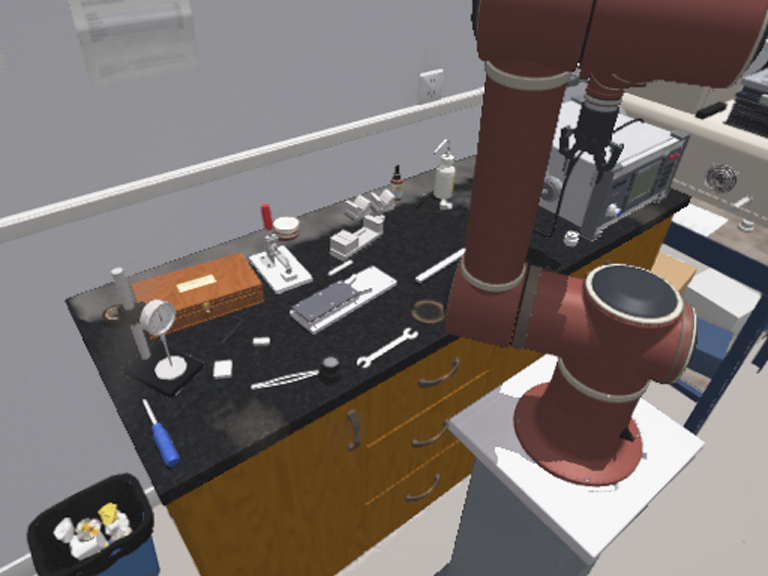

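View pics/top9b.png

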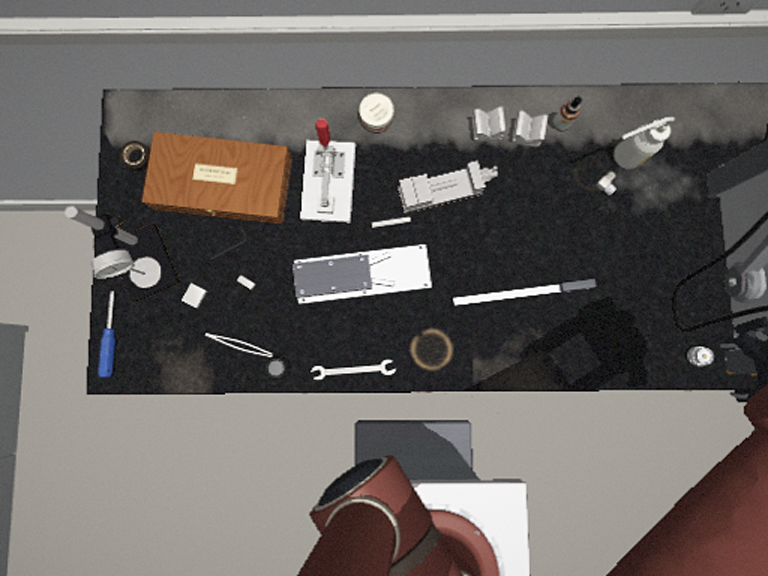

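View pics/top9z.png

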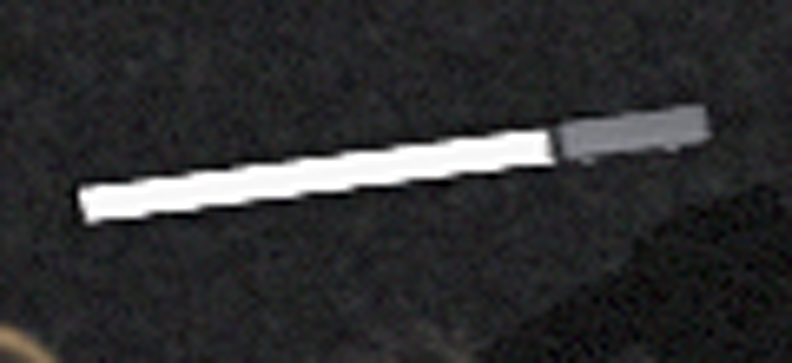

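Run:
```python
from h import *
for f in("top0","top9"):
    m=(cv2.imread(f"pics/{f}.png").min(2)>150).astype(np.uint8); n,l,s,c=cv2.connectedComponentsWithStats(m)
    print([c[i].round(2) for i in range(n) if 40<s[i,4]<170 and 110<c[i][0]<180 and 150<c[i][1]<210])
print(bot.close_job())
```

```text
[array([163.56, 187.82]), array([128.69, 196.61])]
[array([163.56, 187.82]), array([128.69, 196.61])]
the job is handed in; nothing more can be done
None
```

The gauge block is in the covered channel. It was pressed on the sprung stop at about 12 N, and the job was handed in after about 16.6 s of the 58 s allowed.

- **Feed:** I gripped the stick by its handle, lined it up with the guide and pushed the block in. The fingers never touched the block. It met the stop with the stick tip about 50 mm past the mouth.
- **Press:** The force along the channel read 11.9, 12.2 and 12.7 N during the hold of about 1.3 s. The highest reading was 12.7 N. Readings carry about 1 N of noise and come only at the end of each move, so brief changes between them were not seen.
- **Finish:** I eased off slowly, drew the stick out and laid it flat on the worktop, then lifted the arm clear.

**Last checks:** The camera showed the apron empty and the stick lying flat. The two other blocks were at the same image positions as at the start (163.56, 187.82 and 128.69, 196.61). No camera can see into the channel, so the block's final place is inferred from the contact depth.

**Disagreements:**
- The guide's axis differed by about 1–2 mm between the base edges and the cover edges, which is within the clearance.
- The gripper read 14.3 mm on the 16 mm handle, but the grip held.

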